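# Pack the model-maker's cutting kit

## Task

Pack the cutting kit from the green mat into the open case: lay the tape roll, the cutter and the scissors flat on the floor of the foam pocket cut to each one's outline, the scissors with their loops in the wide end. Once all three are in, lay the straightedge over them last, graduations up, level and centred in the two notches of the case's ends. Leave the glue gun and the card tower where they are.

Things in the scene. Friction and masses are not known exactly. Their poses are not given: they have to be found in the camera images.
- tape_center (a point): Roll of cream masking tape lying flat: ring of 64 mm outer diameter, 26 mm hole, 19 mm high, 60 g. Point: its centre, half-way up (9.5 mm above its underside); z up. It fits the round pocket.
- cutter_center (a point): Snap-off cutter, blade drawn in: a grey plastic bar with black end cap and steel nose, 150 mm long, 20 mm wide, 15 mm high, lying on the mat with the thumb slide up, 70 g. Point: its centre, half-way up (7.5 mm above its underside); y runs along it towards the nose, x across it, z up.
- scissors_center (a point): Closed craft scissors lying flat, black loops, 60 g. Point: centre of the black shank between loops and blades (24 mm wide, 34 long, 12 high; grip here, it balances), 6 mm above the underside; y points to the steel tips, x across, z up. Tips 83 mm ahead (+y); loops reach 62 mm back (-y), together 67 mm wide, 9 high; blades about 15 mm wide, 6.5 high.
- straightedge_center (a point): Aluminium cutting straightedge, a flat bar 312 mm long, 36 mm wide, 10 mm high, lying flat, graduated on top, 150 g. Point: its centre, half-way up (5 mm above its underside); x runs along it, y across it, z up.
- notches (a point): Open grey case, 316 (x) by 210 mm (y), fixed, long sides 20 mm high. Its end blocks (20 mm thick, 276 apart inside, 43 high) each have a notch in the middle, 54 mm wide, open above and outwards, floor 32 mm above the table. Point: mid-case, at the height of the notch floors; x runs from notch to notch, z up. The straightedge lies here, 5 mm clear of the packed tools.
- tape_pocket (a point): Black foam insert (90 mm along the case, 190 across, fixed) with a round (eight-sided) pocket 78 mm across; finger cut-outs 38 mm wide run from it along y to 66 mm from the middle either way. Point: middle of the pocket's floor, 8 mm above the table, 10 mm below the foam's top; y across the case, z up. The three inserts lie side by side in any order, 91 mm apart.
- cutter_pocket (a point): Black foam insert, same size, with a straight slot 168 mm long (y) and 36 wide (x); a finger cut-out 38 mm wide crosses its middle over the insert's whole width (along x). Point: middle of the slot's floor, 8 mm above the table, 10 mm below the foam's top; x along the case, y along the slot, z up. A case end block may stand 48 mm away along x.
- scissors_pocket (a point): Black foam insert, same size, cut to the scissors: towards +y a blade slot 32 mm wide, ending 91 mm out; towards -y a loop bay 82 mm wide, ending 70 mm out; between them a finger cut-out 38 mm wide across the insert (along x). Point: floor where the shank's centre belongs, 8 mm above the table, 10 below the foam's top; z up. A case end block may stand 48 mm away along x.
- tower_center (a point): Bystander: loose white card model of a tower, a drum 104 mm wide and 120 mm high with discs above, 233 mm high in all, standing to the right of the work. Point: on its axis, 60 mm up.
- gun_center (a point): Bystander: loose red cordless glue gun lying on its side to the left of the work, about 150 mm by 150 mm, 30 mm high. Point: middle of its barrel, 15 mm up.
Mind the look-alikes: they are no part of the job. Of the things that look like the part that bears cutter_center, the middle-sized one is meant. What is shaped like the part that bears scissors_center but blue is not meant.

How it is judged:
By the outcome, as a careful person would: the job done as asked, in the order asked, and still so for the second after the job is handed in, with the robot touching nothing.
It also fails if it takes over 106 s, if anything falls off the work surface, if the arm or the gripper's body presses on something with over 40 N, if the wrist force passes 120 N, or if a joint passes its speed limit or range.

## Robot

A 6-joint arm with a two-finger parallel gripper is mounted at the origin on the work surface. World frame = base frame: x ahead of the robot, y to its left, z up, the work surface at z = 0. Lengths are in m, angles in rad, forces in N, time in s.
With the tool pointing down it reaches from about 0.35 to 0.775 m from the base axis. Payload 7.3 kg.
Tool frame: the origin (TCP) lies between the finger pads; the fingertips stand 8 mm ahead of it and the grasp point (between the pads) lies 11 mm behind it (robot.nose_length is the distance from the TCP to the fingertips, in m); z points along the fingers, y is the line along which they close (so a half turn about z gives the same grasp; the last joint's range is limited). The gripper opens to 92 mm and grips with 3 to 60 N. Pads are 19 mm wide; open, the fingers measure 130 mm over their backs; the gripper's body (75 mm by 190 mm) begins 47 mm behind the grasp point.
Start: joints at [1.155, 0.342, 1.524, -0, 1.275, -0.146], TCP at [0.14, 0.506, 0.235] pointing down, gripper open.
Joint ranges: [-2.53, 2.53], [-0.77, 2.02], [0.04, 2.7], [-1, 4.14], [0.28, 2.66], [-3.11, 3.11]. Speed limits (rad/s): [2.57, 2.57, 3.14, 3.14, 3.14, 3.14].

## Interface

Orientations are given as [roll, pitch, yaw] about the fixed x, y, z axes, in that order (R = Rz(yaw) Ry(pitch) Rx(roll)).
In Python, from cell import robot gives the robot as it stands. The module is installed in compiled form; this text tells all that it offers.
- The arm moves only by the shell command python3 -m jog 'ROWS' [FORCE]. ROWS is JSON, a list that holds one entry, the list of rows, each a list of 5 numbers: the gripper's target within -1 to 1 (fully open at 1, half-way at 0, shut at -1), then the shift along the tool's x, y, z in m, then the turn about the tool's z in rad. A call has 1 to 5 rows; each row is the pose to reach, as a shift and turn from the pose commanded when the call began, along the tool's axes at that moment; what a row does not reach only later rows make up. A row lasts 1/12 s, in which the tool goes at most 41.7 mm and 7.16 degrees, less where a joint would pass 70% of its speed; a pose out of reach is approached as far as the arm can. A call with a gripper value outside its range is refused whole. The fingers move at their own pace and stop on an object; FORCE is the grip in N (left out, the last holds). Time passes only in rows, so rows that repeat a pose let the fingers close. It gives the time, the measured TCP pose, the force, the opening and the grip force at its end, in the units of the state.
- robot.observe(): the state, without advancing time (a new reading comes with each control period).
- robot.read_camera(name): name is "scene" or "top" or "wrist"; returns the picture (384x512x3 uint8, red, green, blue); there is no depth.
- robot.camera_model(name): a dict with "camera_matrix" (3x3 intrinsics, pixels), "position" and "attitude" of the camera in the world; the wrist camera has in their place "mount" (4x4, takes a point from camera to tool coordinates, whose origin is the TCP and whose axes are the flange's). Camera axes: x right, y down, z forward; pixel columns grow to the right and rows downward; lengths in m; the calibration is good to about 2 mm. A picture is of the moment at which its call begins: read the wrist's pose just before it. camera_model takes no time and is no camera call.
- robot.hand_in(): hands the job in; it is judged then, once.
The state is a dict: "time": time; "qpos": joint angles; "qvel": joint speeds; "joint_efforts": joint torques, N m; "tool_pos": TCP position; "tool_rot": TCP orientation; "contact_force": force on the tool from outside, world axes, zero at the start; "torque": the same for the moment, N m; "opening": finger opening in m; "grip_force": force on a finger pad.
Only numpy, scipy, OpenCV 4.12 (cv2) and the standard library are available. Lean on these libraries where they do the work, as an engineer would, in place of code of your own. Each camera call takes 0.05 s, during which the arm holds its last target. There are 200 camera calls.

## Working session

There is one attempt and no reset: what is moved stays moved. The work goes in short steps, Python scripts to look and compute and a shell command to move; the robot and the scene stay as the last step left them, time stands still between calls to the robot, and variables do not carry over. Pictures are saved under pics/ and viewed, at most 14 in all, crops included, and the job is handed in when it is done.

```bash
mkdir -p pics; python3 - <<'E'
from cell import robot
import cv2,numpy as np
s=robot.observe();print({k:np.round(v,3) for k,v in s.items()})
for n in ("top","scene","wrist"):
    im=robot.read_camera(n);cv2.imwrite(f"pics/{n}0.png",im[...,::-1])
    print(n,{k:np.round(v,4).tolist() for k,v in robot.camera_model(n).items()})
t=cv2.imread("pics/top0.png");cv2.imwrite("pics/top0b.png",cv2.resize(t,(800,600),interpolation=cv2.INTER_CUBIC))
E
```

```text
{'time': np.float64(0.0), 'qpos': array([ 1.155,  0.343,  1.525, -0.   ,  1.275, -0.146]), 'qvel': array([ 0.001,  0.001, -0.001,  0.   , -0.   , -0.001]), 'joint_efforts': array([-2.0000e-03, -4.3125e+01, -2.4422e+01,  7.2000e-02,  5.6000e-02,
       -0.0000e+00]), 'tool_pos': array([0.14 , 0.506, 0.234]), 'tool_rot': array([-3.14 , -0.   ,  2.872]), 'contact_force': array([-0.694, -0.332,  0.084]), 'torque': array([-0.005, -0.011,  0.017]), 'grip_force': np.float64(0.0), 'opening': np.float64(0.092)}
top {'camera_matrix': [[426.1258, 0.0, 251.5968], [0.0, 426.1258, 191.8341], [0.0, 0.0, 1.0]], 'position': [0.2148, -0.013, 1.4602], 'attitude': [-2.9867, 0.0165, -1.5977]}
scene {'camera_matrix': [[376.3926, 0.0, 253.5941], [0.0, 376.3926, 192.2476], [0.0, 0.0, 1.0]], 'position': [1.0255, 0.4603, 1.2622], 'attitude': [-2.5608, 0.0061, 2.2239]}
wrist {'camera_matrix': [[341.3901, 0.0, 258.2855], [0.0, 341.3901, 190.2585], [0.0, 0.0, 1.0]], 'mount': [[0.0001, -0.9642, -0.2654, 0.0706], [1.0, 0.0001, 0.0, 0.0006], [0.0, -0.2654, 0.9642, -0.1507], [0.0, 0.0, 0.0, 1.0]]}
```

View pics/top0b.png

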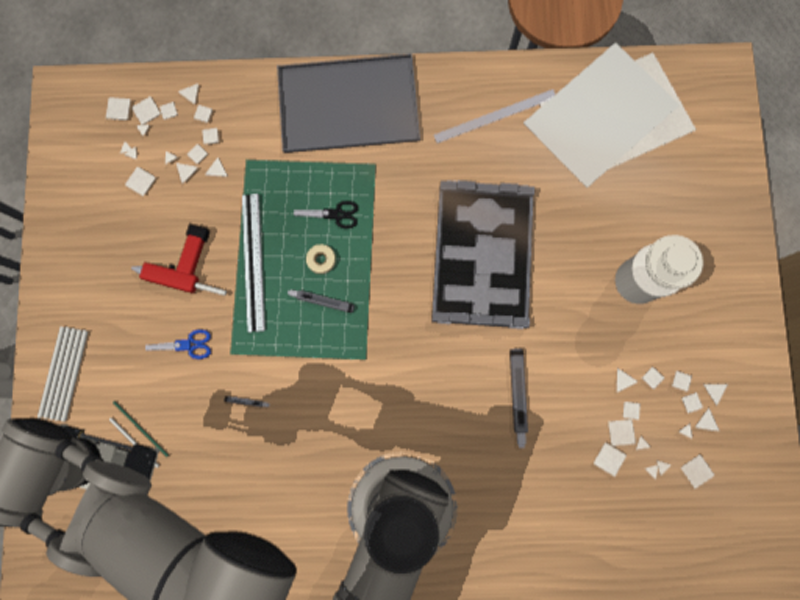

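View pics/scene0.png

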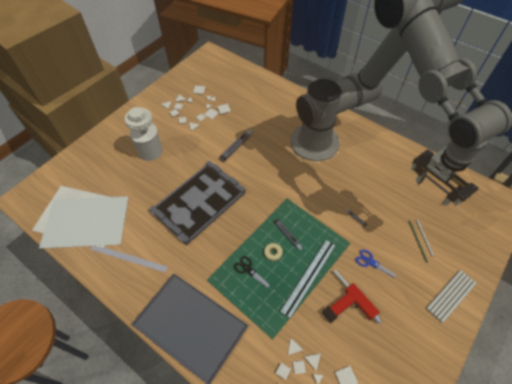

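The top view (800x600) shows the case at (486,254). From top to bottom its pockets are tape (485,215), scissors (480,255, loop bay right, slot left) and cutter (482,295). On the mat are the tape (321,259) and the straightedge (254,262).

- **Cutters:** (322,300) on the mat, small (245,402) and large (519,397). The middle-sized one, on the mat, is meant.
- **Scissors:** black (327,214) is meant; blue (180,344) is not.

The shiny strip at (495,115) and the white sticks at (62,372) are not the straightedge.

```bash
cat > h.py <<'E'
from cell import robot
import cv2,numpy as np
from scipy.spatial.transform import Rotation as R
def rot(a): return R.from_euler('xyz',a).as_matrix()
def shot(n,f=None):
    m=robot.camera_model(n);s=robot.observe()
    im=np.ascontiguousarray(robot.read_camera(n)[...,::-1])
    if f: cv2.imwrite('pics/'+f,im)
    if n=='wrist':
        T=np.eye(4);T[:3,:3]=rot(s['tool_rot']);T[:3,3]=s['tool_pos'];T=T@np.array(m['mount'])
        return im,(np.array(m['camera_matrix']),T[:3,:3],T[:3,3])
    return im,(np.array(m['camera_matrix']),rot(m['attitude']),np.array(m['position']))
def ray(cam,uv,z):
    K,A,p=cam;uv=np.atleast_2d(np.array(uv,float))
    d=(A@np.linalg.inv(K)@np.c_[uv,np.ones(len(uv))].T).T
    return p+d*((z-p[2])/d[:,2])[:,None]
def proj(cam,P):
    K,A,p=cam;q=(K@A.T@(np.atleast_2d(P)-p).T).T
    return q[:,:2]/q[:,2:]
def go(xyz,yaw=None):
    "shift in tool axes and tool-z turn from measured pose"
    s=robot.observe();A=rot(s['tool_rot']);d=A.T@(np.array(xyz)-s['tool_pos'])
    t=0 if yaw is None else -((yaw-s['tool_rot'][2]+np.pi)%(2*np.pi)-np.pi)
    print('go',np.round(d,4),'turn',round(t,4),'pose',np.round(s['tool_pos'],4),np.round(s['tool_rot'],4),'t',s['time'])
def blob(mask,k=0):
    "k-th largest contour as min-area rectangle"
    c=sorted(cv2.findContours(mask,cv2.RETR_EXTERNAL,cv2.CHAIN_APPROX_NONE)[0],key=cv2.contourArea)[::-1]
    return c[k]
E
python3 - <<'E'
from h import *
im=cv2.imread('pics/top0.png');m=robot.camera_model('top')
cam=(np.array(m['camera_matrix']),rot(m['attitude']),np.array(m['position']))
P=lambda n,l,z:print(n,np.round(ray(cam,np.array(l)*.64,z),3).tolist())
P('tape',[(321,259)],.019);P('cutter ends',[(290,292),(354,308)],.015);P('small',[(225,400),(267,404)],.01);P('big',[(517,350),(521,445)],.015)
P('sciss tip,loop',[(295,213),(358,214)],.006);P('se ends',[(250,194),(257,331)],.01)
P('case corners',[(441,183),(536,184),(530,327),(433,322)],.03)
P('gun',[(172,275),(197,230),(230,292)],.03);P('tower',[(645,285)],.03)
c=[cv2.resize(im[a:a+64,b:b+80],(400,320),interpolation=cv2.INTER_CUBIC) for a,b in((160,165),(225,125),(220,295),(110,175))]
cv2.imwrite('pics/cut.png',np.vstack([np.hstack(c[:2]),np.hstack(c[2:])])[:600])
go([.45,.17,.3],np.pi)
E
```

```text
tape [[0.536, 0.162, 0.019]]
cutter ends [[0.465, 0.232, 0.015], [0.425, 0.091, 0.015]]
small [[0.233, 0.374, 0.01], [0.222, 0.283, 0.01]]
big [[0.323, -0.26, 0.015], [0.122, -0.258, 0.015]]
sciss tip,loop [[0.647, 0.221, 0.006], [0.641, 0.079, 0.006]]
se ends [[0.694, 0.323, 0.01], [0.381, 0.305, 0.01]]
case corners [[0.699, -0.109, 0.03], [0.69, -0.321, 0.03], [0.371, -0.289, 0.03], [0.387, -0.08, 0.03]]
gun [[0.508, 0.489, 0.03], [0.608, 0.436, 0.03], [0.466, 0.361, 0.03]]
tower [[0.455, -0.542, 0.03]]
go [-0.3884 -0.241  -0.0656] turn -0.2698 pose [0.1398 0.5058 0.2342] [-3.1405e+00 -1.0000e-04  2.8718e+00] t 0.15
```

View pics/cut.png

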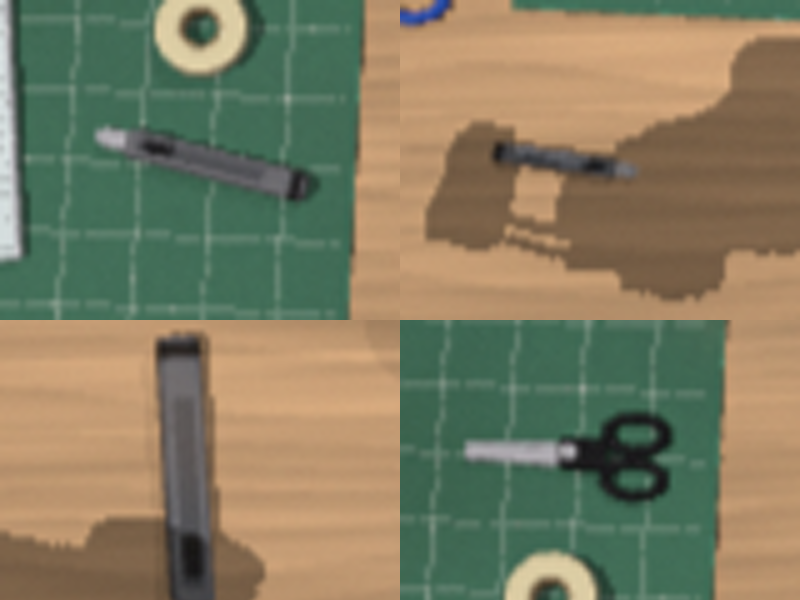

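The crop confirms the cutter on the mat (about 147 mm, nose at left, near (110,135) in the crop). The other two measure about 92 and 201 mm. The black scissors have their tips to the left. Next, a closer look at the mat from above.

```bash
J="python3 -m jog"
$J '[[[1,-0.185,-0.096,-0.03,-0.27],[1,-0.185,-0.096,-0.03,-0.27],[1,-0.185,-0.096,-0.03,-0.27],[1,-0.185,-0.096,-0.03,-0.27],[1,-0.185,-0.096,-0.03,-0.27]]]'
$J '[[[1,-0.187,-0.174,-0.036,0],[1,-0.187,-0.174,-0.036,0],[1,-0.187,-0.174,-0.036,0],[1,-0.187,-0.174,-0.036,0],[1,-0.187,-0.174,-0.036,0]]]'
$J '[[[0.1,-0.04,-0.04,0,0],[0.1,-0.04,-0.04,0,0],[0.1,-0.04,-0.04,0,0]]]'
python3 - <<'E'
from h import *
go([.48,.19,.3],np.pi)
im,cam=shot('wrist','w1.png')
E
```

```text
time: 0.57
tool_pos: [0.2857, 0.3699, 0.2633]
tool_rot: [-3.141, -0.0, -3.14]
contact_force: [0.8, 0.2, 0.2]
opening: 0.092
grip_force: 0.0
time: 0.98
tool_pos: [0.437, 0.2291, 0.2925]
tool_rot: [3.141, -0.0, -3.142]
contact_force: [0.4, 0.8, 0.3]
opening: 0.0919
grip_force: 0.0
time: 1.23
tool_pos: [0.4782, 0.1881, 0.2916]
tool_rot: [-3.141, -0.0, 3.137]
contact_force: [-0.2, -1.1, 0.0]
opening: 0.0761
grip_force: 0.0
go [-0.0018  0.0019 -0.0084] turn -0.0045 pose [0.4782 0.1881 0.2916] [-3.1407e+00 -3.0000e-04  3.1371e+00] t 1.2333
```

View pics/w1.png

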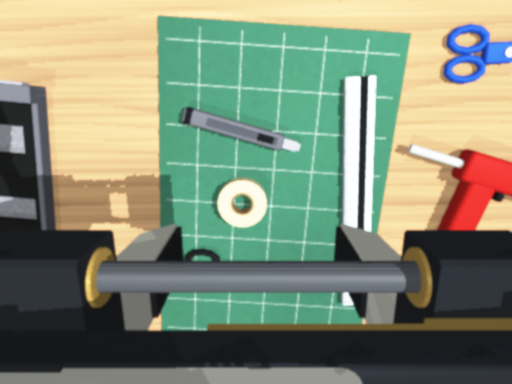

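The wrist view shows the cutter (185,115)-(297,146), the tape (242,203) and the straightedge with its near end at (361,76). The scissors are hidden by the gripper. I'll measure the visible ones.

```bash
python3 - <<'E'
from h import *
im,cam=shot('wrist')
hsv=cv2.cvtColor(im,cv2.COLOR_BGR2HSV)
green=((hsv[...,0]>60)&(hsv[...,0]<95)&(hsv[...,1]>80)).astype(np.uint8)
box=lambda x0,x1,y0,y1:(lambda m:(m.__setitem__((slice(y0,y1),slice(x0,x1)),1),m)[1])(np.zeros(im.shape[:2],np.uint8))
# tape
m=((hsv[...,0]<35)&(hsv[...,2]>150)).astype(np.uint8)*box(205,285,165,235)
c=blob(m);(e,ax,an)=cv2.fitEllipse(c);print('tape px',e,ax)
W=ray(cam,c[:,0],.019);(x,y),r=cv2.minEnclosingCircle(W[:,:2].astype(np.float32));print('tape',np.round([x,y,r],4), np.round(ray(cam,[e],.019),4))
# cutter
nong=((1-green)&(hsv[...,1]<90)).astype(np.uint8)*box(178,305,98,158)
m=cv2.morphologyEx(nong,cv2.MORPH_OPEN,np.ones((4,4),np.uint8));c=blob(m)
W=ray(cam,c[:,0],.0075)[:,:2].astype(np.float32);r=cv2.minAreaRect(W);b=cv2.boxPoints(r);print('cutter',np.round(r[0],4),np.round(r[1],4),np.round(b,3).tolist())
# straightedge
m=((hsv[...,1]<60)).astype(np.uint8)*box(325,395,65,225);m=cv2.morphologyEx(m,cv2.MORPH_CLOSE,np.ones((3,3),np.uint8));c=blob(m)
print(cv2.boundingRect(c))
W=ray(cam,c[:,0],.010)[:,:2].astype(np.float32);r=cv2.minAreaRect(W);b=cv2.boxPoints(r);print('se',np.round(r[1],4),np.round(b,4).tolist())
for q in (80,120,160,200,220):
    k=np.where(m[q])[0];k=k[(k>335)&(k<385)];print(q,k.min(),k.max(),np.round(ray(cam,[(k.min(),q),(k.max(),q)],.01)[:,:2],4).tolist())
v=im.copy();v[m>0]=(0,0,255);v[nong>0]=(255,0,255);cv2.imwrite('pics/v1.png',v)
E
```

```text
tape px (240.2112274169922, 203.63491821289062) (47.4747314453125, 48.49921798706055)
tape [0.5407 0.1662 0.0331] [[0.5402 0.1664 0.019 ]]
cutter [0.4504 0.1688] [0.1538 0.0255] [[0.4180000126361847, 0.09799999743700027], [0.4429999887943268, 0.09099999815225601], [0.4830000102519989, 0.23999999463558197], [0.4580000042915344, 0.2460000067949295]]
(336, 77, 41, 148)
se [0.1901 0.0499] [[0.3822999894618988, 0.3336000144481659], [0.3856000006198883, 0.28380000591278076], [0.5752000212669373, 0.2962000072002411], [0.5720000267028809, 0.34599998593330383]]
80 343 374 [[0.3871, 0.2925], [0.3872, 0.3299]]
120 342 373 [[0.4345, 0.2942], [0.4346, 0.3328]]
160 341 371 [[0.4848, 0.2961], [0.485, 0.3345]]
200 341 370 [[0.5384, 0.2993], [0.5386, 0.3377]]
220 341 377 [[0.5666, 0.301], [0.5667, 0.3495]]
```

```bash
J="python3 -m jog"
$J '[[[1,-0.062,-0.022,0.2,-0.005],[1,-0.062,-0.022,0.2,-0.005],[1,-0.062,-0.022,0.2,-0.005],[1,-0.062,-0.022,0.2,-0.005],[1,-0.062,-0.022,0.2,-0.005]]]'
$J '[[[1,0,0,0.02,0],[1,0,0,0.02,0],[1,0,0,0.02,0]]]'
python3 -c "
from h import *
go([.5404,.1665,.011],np.pi)"
```

```text
time: 1.75
tool_pos: [0.5365, 0.1708, 0.0931]
tool_rot: [3.141, 0.0, -3.134]
contact_force: [0.3, 0.0, -0.0]
opening: 0.0914
grip_force: 0.0
time: 2.0
tool_pos: [0.5359, 0.1704, 0.074]
tool_rot: [-3.142, -0.003, -3.135]
contact_force: [0.5, 0.3, 0.9]
opening: 0.0916
grip_force: 0.0
go [-0.0046 -0.0039  0.063 ] turn 0.0068 pose [0.5359 0.1704 0.074 ] [-3.1415e+00 -2.6000e-03 -3.1347e+00] t 2.0
```

```bash
J="python3 -m jog"
$J '[[[1,-0.0046,-0.004,0.063,0.007],[1,-0.0046,-0.004,0.063,0.007],[1,-0.0046,-0.004,0.063,0.007],[1,-0.0046,-0.004,0.063,0.007]]]'
$J '[[[-0.2,0,0,0,0],[-0.2,0,0,0,0],[-0.2,0,0,0,0],[-0.2,0,0,0,0],[-0.2,0,0,0,0]]]' 15
$J '[[[-0.2,0,0,0,0],[-0.2,0,0,0,0]]]'
```

```text
time: 2.33
tool_pos: [0.543, 0.1664, 0.0137]
tool_rot: [3.141, 0.004, 3.141]
contact_force: [0.5, -0.9, 1.1]
opening: 0.092
grip_force: 0.0
time: 2.75
tool_pos: [0.5421, 0.1653, 0.0119]
tool_rot: [3.141, 0.001, 3.14]
contact_force: [-1.0, 0.4, 5.0]
opening: 0.064
grip_force: 15.0
time: 2.92
tool_pos: [0.5421, 0.1654, 0.0119]
tool_rot: [3.141, 0.0, 3.14]
contact_force: [-1.0, 0.3, 6.7]
opening: 0.0642
grip_force: 15.0
```

```bash
J="python3 -m jog"
$J '[[[-0.2,0,0,-0.03,0],[-0.2,0,-0.03,-0.075,0],[-0.2,-0.01,-0.07,-0.1,0],[-0.2,-0.02,-0.1,-0.13,0],[-0.2,-0.025,-0.12,-0.15,0]]]'
$J '[[[-0.2,-0.035,-0.18,-0.1,0],[-0.2,-0.035,-0.18,-0.1,0],[-0.2,-0.035,-0.18,-0.1,0],[-0.2,-0.035,-0.18,-0.1,0],[-0.2,-0.035,-0.18,-0.1,0]]]'
$J '[[[-0.2,0,-0.065,-0.12,0],[-0.2,0,-0.065,-0.12,0],[-0.2,0,-0.065,-0.12,0],[-0.2,0,-0.065,-0.12,0]]]'
python3 - <<'E'
from h import *
im,cam=shot('wrist','w2.png');print(robot.observe()['opening'],robot.observe()['tool_pos'])
E
```

```text
time: 3.33
tool_pos: [0.5651, 0.0486, 0.1577]
tool_rot: [-3.142, -0.001, 3.14]
contact_force: [1.4, 0.4, -1.0]
opening: 0.064
grip_force: 15.0
time: 3.75
tool_pos: [0.5997, -0.1316, 0.2572]
tool_rot: [3.141, -0.001, 3.14]
contact_force: [0.6, -0.1, -0.5]
opening: 0.0637
grip_force: 15.0
time: 4.08
tool_pos: [0.6002, -0.1984, 0.3823]
tool_rot: [-3.137, 0.007, 3.137]
contact_force: [1.5, 0.1, 0.4]
opening: 0.0643
grip_force: 15.0
0.0642784984465224 [ 0.60040513 -0.19816537  0.38179413]
```

View pics/w2.png

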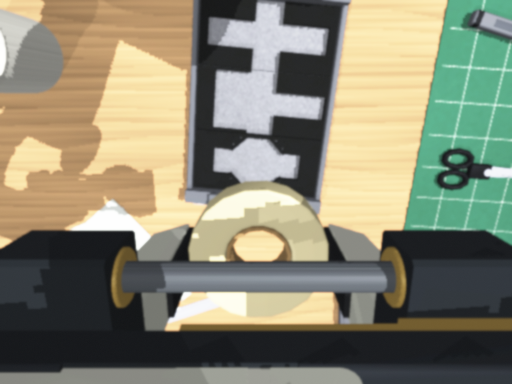

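Case in the wrist view: cutter pocket centre near (268,37), scissors pocket near (258,100) with the loop bay on the left (world -y) and the slot right, tape pocket (255,160). The black scissors are at (475,172). I'll rectify to the floor plane to read the pockets.

```bash
python3 - <<'E'
from h import *
im,cam=shot('wrist');np.savez('cam2.npz',im=im,K=cam[0],A=cam[1],p=cam[2])
gr=lambda z,s=2:cv2.getPerspectiveTransform(proj(cam,[[.37,-.07,z],[.72,-.07,z],[.72,-.32,z],[.37,-.32,z]]).astype(np.float32),np.float32([[0,0],[700,0],[700,500],[0,500]]))
v=cv2.warpPerspective(im,gr(.008),(700,500),flags=cv2.INTER_CUBIC)
for i in range(0,700,100):cv2.line(v,(i,0),(i,499),(0,255,255),1)
for i in range(0,500,100):cv2.line(v,(0,i),(699,i),(0,255,255),1)
cv2.imwrite('pics/rect.png',v)
g=cv2.cvtColor(im,cv2.COLOR_BGR2GRAY)
# tape pocket blob: grey floor
m=(g>90).astype(np.uint8);m2=np.zeros_like(m);m2[135:185,205:305]=m[135:185,205:305]
c=blob(cv2.morphologyEx(m2,cv2.MORPH_OPEN,np.ones((3,3),np.uint8)));W=ray(cam,c[:,0],.008)[:,:2].astype(np.float32);r=cv2.minAreaRect(W);print('tapepocket',np.round(r[0],4),np.round(r[1],4),r[2])
# scissors
hsv=cv2.cvtColor(im,cv2.COLOR_BGR2HSV)
b=((hsv[...,2]<60)).astype(np.uint8);b2=np.zeros_like(b);b2[140:200,430:512]=b[140:200,430:512]
c=blob(cv2.morphologyEx(b2,cv2.MORPH_CLOSE,np.ones((3,3),np.uint8)));r=cv2.minAreaRect(ray(cam,c[:,0],.011)[:,:2].astype(np.float32));print('sc black',np.round(r[0],4),np.round(r[1],4),np.round(cv2.boxPoints(r),3).tolist(),cv2.boundingRect(c))
E
```

```text
tapepocket [ 0.6298 -0.2041] [0.1331 0.0743] 89.78195190429688
sc black [0.6441 0.1204] [0.0774 0.0623] [[0.6100000143051147, 0.08399999886751175], [0.671999990940094, 0.07999999821186066], [0.6779999732971191, 0.15700000524520874], [0.6159999966621399, 0.16099999845027924]] (437, 149, 54, 40)
```

View pics/rect.png

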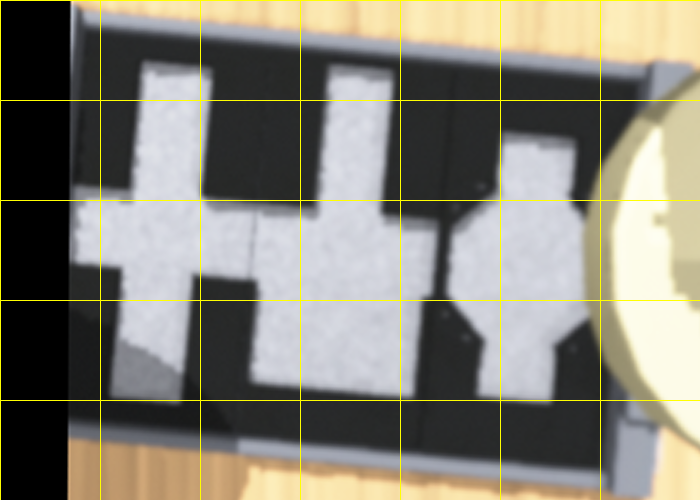

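Pockets (case yaw about -0.098): cutter (0.4516,-0.1864), scissors (0.5422,-0.1953), tape (0.6327,-0.2042). The spacing comes out at 91 mm and the slot length at 168 mm, so both match. Now placing the tape.

```bash
J="python3 -m jog"
$J '[[[-0.2,-0.033,-0.006,0.2,0.094],[-0.2,-0.033,-0.006,0.2,0.094],[-0.2,-0.033,-0.006,0.2,0.094],[-0.2,-0.033,-0.006,0.2,0.094],[-0.2,-0.033,-0.006,0.2,0.094]]]'
$J '[[[-0.2,0,0,0.12,0],[-0.2,0,0,0.12,0],[-0.2,0,0,0.12,0],[-0.2,0,0,0.12,0]]]'
python3 -c "
from h import *
go([.6337,-.2042,.018],3.0436)"
```

```text
time: 4.6
tool_pos: [0.6312, -0.1988, 0.1712]
tool_rot: [3.139, -0.006, 3.047]
contact_force: [0.2, -0.3, -0.4]
opening: 0.0637
grip_force: 15.0
time: 4.93
tool_pos: [0.6264, -0.1968, 0.0458]
tool_rot: [3.135, -0.018, 3.047]
contact_force: [-2.5, -0.5, -1.8]
opening: 0.0642
grip_force: 15.0
go [-0.0084 -0.0068  0.0276] turn 0.003 pose [ 0.6264 -0.1968  0.0458] [ 3.135  -0.0184  3.0466] t 4.9333
```

```bash
J="python3 -m jog"
$J '[[[-0.2,-0.005,-0.005,0.006,0],[-0.2,-0.005,-0.005,0.006,0],[-0.2,-0.005,-0.005,0.006,0]]]'
python3 -c "
from h import *
go([.6337,-.2042,.018],3.0436)"
```

```text
time: 5.18
tool_pos: [0.6389, -0.2069, 0.0528]
tool_rot: [-3.14, 0.004, 3.046]
contact_force: [0.0, 0.0, -1.2]
opening: 0.0643
grip_force: 15.0
go [0.0056 0.0023 0.0348] turn 0.0021 pose [ 0.6389 -0.2069  0.0528] [-3.1403  0.0039  3.0457] t 5.1833
```

```bash
J="python3 -m jog"
$J '[[[-0.2,0.005,0.002,0.02,0],[-0.2,0.005,0.002,0.02,0],[-0.2,0.005,0.002,0.034,0],[-0.2,0.005,0.002,0.036,0],[-0.2,0.005,0.002,0.037,0]]]'
python3 -c "
from h import *
go([.6337,-.2042,.018],3.0436);print(robot.observe()['contact_force'])"
```

```text
time: 5.6
tool_pos: [0.6336, -0.2042, 0.0164]
tool_rot: [-3.141, 0.003, 3.046]
contact_force: [-3.9, 0.6, 9.7]
opening: 0.0641
grip_force: 15.1
go [-0.0001 -0.     -0.0016] turn 0.0023 pose [ 0.6336 -0.2042  0.0164] [-3.1408e+00  2.5000e-03  3.0459e+00] t 5.6
[-3.90364953  0.59305063  9.68677799]
```

```bash
J="python3 -m jog"
$J '[[[0.7,0,0,0,0],[0.7,0,0,0,0],[0.7,0,0,0,0],[0.7,0,0,-0.02,0],[0.7,0,0,-0.06,0]]]' 20
$J '[[[0.7,0.007,0.04,-0.08,0.12],[0.7,0.007,0.08,-0.1,0.24],[0.7,0.007,0.11,-0.1,0.36],[0.7,0.007,0.12,-0.1,0.48],[0.7,0.007,0.127,-0.1,0.6]]]'
$J '[[[0.2,0.081,0.098,-0.07,0.12],[0.2,0.081,0.098,-0.07,0.24],[0.2,0.081,0.098,-0.07,0.36],[0.2,0.081,0.098,-0.07,0.48],[0.2,0.081,0.098,-0.07,0.6]]]'
$J '[[[0.2,0,0,0,0.275],[0.2,0,0,0,0.275],[0.2,0,0,0,0.275],[0.2,0,0,0,0.275]]]'
python3 - <<'E'
from h import *
im,cam=shot('wrist','w3.png');np.savez('cam3.npz',im=im,K=cam[0],A=cam[1],p=cam[2]);go([.645,.05,.25],np.pi/2)
t,_=shot('top','top3.png')
a=cv2.resize(im,(512,384));b=cv2.resize(t[105:225,260:360],(288,346),interpolation=cv2.INTER_CUBIC);v=np.zeros((384,800,3),np.uint8);v[:,:512]=a;v[:346,512:]=b;cv2.imwrite('pics/v3.png',v)
E
```

```text
time: 6.02
tool_pos: [0.6299, -0.2026, 0.0702]
tool_rot: [3.138, -0.009, 3.045]
contact_force: [-0.0, 0.3, -0.3]
opening: 0.0779
grip_force: 0.0
time: 6.43
tool_pos: [0.6396, -0.0716, 0.1791]
tool_rot: [3.136, 0.006, 2.444]
contact_force: [0.9, 0.3, -0.2]
opening: 0.0778
grip_force: 0.0
time: 6.85
tool_pos: [0.6393, 0.0552, 0.2481]
tool_rot: [3.135, 0.0, 1.845]
contact_force: [0.7, -0.2, -0.2]
opening: 0.0556
grip_force: 0.0
time: 7.18
tool_pos: [0.6384, 0.0505, 0.2443]
tool_rot: [3.141, -0.0, 1.573]
contact_force: [-0.7, 0.1, -0.4]
opening: 0.0553
grip_force: 0.0
go [-0.0004  0.0066 -0.0059] turn 0.0032 pose [0.6384 0.0504 0.2441] [ 3.141e+00 -1.000e-04  1.574e+00] t 7.2333
```

View pics/v3.png

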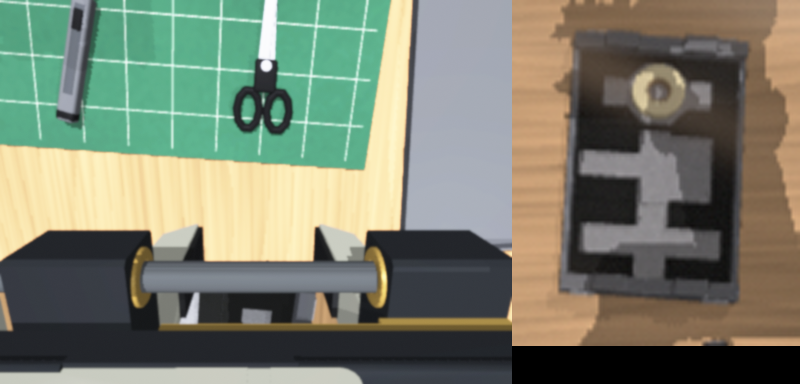

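The tape is seated in the round pocket (crop at right). The scissors' shank is at about (266,76) and the blade points up to (271,0). I'll measure the shank.

```bash
python3 - <<'E'
from h import *
d=np.load('cam3.npz');im=d['im'];cam=(d['K'],d['A'],d['p'])
hsv=cv2.cvtColor(im,cv2.COLOR_BGR2HSV)
b=((hsv[...,2]<70)&(np.arange(512)>220)[None]&(np.arange(512)<310)[None]&(np.arange(384)<150)[:,None]).astype(np.uint8)
c=blob(b);x,y,w,h=cv2.boundingRect(c);print('box',x,y,w,h)
ys,xs=np.where(b>0)
W=ray(cam,np.c_[xs,ys],.012)[:,:2]
# shank rows
for r in range(y,y+h,8):
    k=xs[ys==r];print(r,k.min(),k.max(),np.round(ray(cam,[((k.min()+k.max())/2,r)],.012)[0,:2],4),end=';')
w_=((hsv[...,1]<70)&(hsv[...,2]>150)&(np.arange(512)>245)[None]&(np.arange(512)<290)[None]&(np.arange(384)<55)[:,None]).astype(np.uint8)
print()
for r in (4,20,36,52):
    k=np.where(w_[r])[0];k=k if len(k) else [0];print(r,k[0],k[-1],np.round(ray(cam,[((k[0]+k[-1])/2,r)],.009)[0,:2],4))
W=ray(cam,c[:,0],.012)[:,:2].astype(np.float32);r=cv2.minAreaRect(W);print(np.round(r[0],4),np.round(r[1],4),r[2])
E
```

```text
box 233 60 59 74
60 257 260 [0.6395 0.1591];68 256 276 [0.6474 0.1511];76 255 275 [0.6464 0.1431];84 255 274 [0.646 0.135];92 239 285 [0.6433 0.1267];100 235 290 [0.6439 0.1184];108 233 291 [0.6434 0.1099];116 235 290 [0.644  0.1014];124 237 288 [0.644  0.0927];132 271 281 [0.6591 0.084 ];
4 264 277 [0.6516 0.213 ]
20 246 276 [0.642  0.1981]
36 260 276 [0.6493 0.1829]
52 258 275 [0.6479 0.1673]
[0.6446 0.1214] [0.075  0.0639] 85.75377655029297
```

```bash
J="python3 -m jog"
$J '[[[0.2,0.092,0.008,0.16,0.078],[0.2,0.092,0.008,0.16,0.078],[0.2,0.092,0.008,0.16,0.078],[0.2,0.092,0.008,0.16,0.078],[0.2,0.092,0.008,0.16,0.078]]]'
$J '[[[0.2,0,0,0.025,0],[0.2,0,0,0.025,0],[0.2,0,0,0.025,0],[0.2,0,0,0.025,0]]]'
python3 -c "
from h import *
go([.6463,.1428,.012],1.496)"
```

```text
time: 7.7
tool_pos: [0.6437, 0.1445, 0.0783]
tool_rot: [-3.134, 0.0, 1.497]
contact_force: [-1.0, -0.3, -0.4]
opening: 0.055
grip_force: 0.0
time: 8.03
tool_pos: [0.6474, 0.1421, 0.0601]
tool_rot: [3.14, -0.0, 1.493]
contact_force: [1.1, -0.2, 0.1]
opening: 0.0553
grip_force: 0.0
go [ 0.0006 -0.0012  0.0481] turn -0.0028 pose [0.6474 0.1421 0.0601] [ 3.1396e+00 -4.0000e-04  1.4932e+00] t 8.0333
```

```bash
J="python3 -m jog"
$J '[[[0.2,0,-0.001,0.03,0],[0.2,0,-0.001,0.045,0],[0.2,0,-0.001,0.048,0],[0.2,0,-0.001,0.048,0]]]'
$J '[[[-0.7,0,0,0,0],[-0.7,0,0,0,0],[-0.7,0,0,0,0],[-0.7,0,0,0,0],[-0.7,0,0,0,0]]]' 20
$J '[[[-0.7,0,0,0,0],[-0.7,0,0,-0.02,0],[-0.7,0,0,-0.05,0],[-0.7,0,0,-0.09,0],[-0.7,0,0,-0.1,0]]]'
```

```text
time: 8.37
tool_pos: [0.6463, 0.142, 0.0122]
tool_rot: [3.14, -0.0, 1.493]
contact_force: [0.1, -0.0, -0.4]
opening: 0.0549
grip_force: 0.0
time: 8.78
tool_pos: [0.6458, 0.1426, 0.0113]
tool_rot: [3.141, -0.0, 1.493]
contact_force: [-0.6, 0.2, 3.7]
opening: 0.0263
grip_force: 1.9
time: 9.2
tool_pos: [0.6482, 0.1429, 0.1166]
tool_rot: [3.133, -0.002, 1.493]
contact_force: [1.1, -0.6, 0.2]
opening: 0.0237
grip_force: 20.0
```

```bash
J="python3 -m jog"
$J '[[[-0.7,-0.17,-0.04,0,0.02],[-0.7,-0.17,-0.04,0,0.02],[-0.7,-0.17,-0.04,0,0.02],[-0.7,-0.17,-0.04,0,0.02],[-0.7,-0.17,-0.04,0,0.02]]]'
$J '[[[-0.7,-0.175,-0.039,0,0],[-0.7,-0.175,-0.039,0,0],[-0.7,-0.175,-0.039,0,0],[-0.7,-0.175,-0.039,0,0],[-0.7,-0.175,-0.039,0,0]]]'
$J '[[[-0.7,0,0,0.03,0],[-0.7,0,0,0.03,0],[-0.7,0,0,0.03,0]]]'
python3 -c "
from h import *
go([.5422,-.1953,.018],1.473)
im,_=shot('wrist','w4.png')"
```

```text
time: 9.62
tool_pos: [0.5904, -0.0292, 0.1103]
tool_rot: [-3.14, 0.002, 1.469]
contact_force: [0.3, 0.4, -0.2]
opening: 0.0238
grip_force: 20.0
time: 10.03
tool_pos: [0.5349, -0.1989, 0.1104]
tool_rot: [-3.142, 0.002, 1.469]
contact_force: [-0.4, -0.4, -0.1]
opening: 0.0238
grip_force: 20.0
time: 10.28
tool_pos: [0.5354, -0.1932, 0.0793]
tool_rot: [-3.138, -0.002, 1.473]
contact_force: [0.6, 0.0, -0.3]
opening: 0.0238
grip_force: 20.0
go [-0.0016  0.0072  0.0612] turn -0.0004 pose [ 0.5354 -0.1932  0.0793] [-3.1377e+00 -2.0000e-03  1.4726e+00] t 10.2833
```

View pics/w4.png

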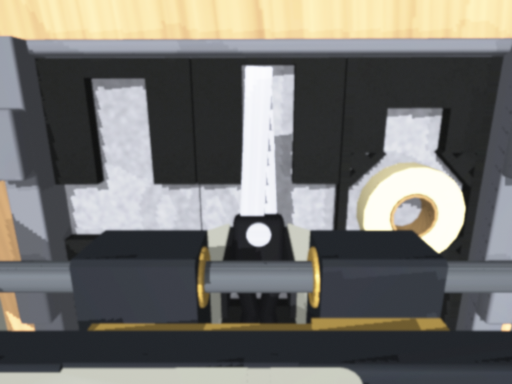

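The blade is lined up with its slot, with the tip at (258,66), about 7 mm to the left. Shifting and lowering.

```bash
J="python3 -m jog"
$J '[[[-0.7,-0.001,0.007,0.02,0],[-0.7,-0.001,0.007,0.03,0],[-0.7,-0.001,0.007,0.035,0],[-0.7,-0.001,0.007,0.035,0],[-0.7,-0.001,0.007,0.035,0]]]'
python3 -c "
from h import *
go([.5422,-.1953,.017],1.473)"
```

```text
time: 10.75
tool_pos: [0.5433, -0.1954, 0.0459]
tool_rot: [-3.141, -0.0, 1.474]
contact_force: [-0.8, 0.3, -0.7]
opening: 0.0239
grip_force: 20.0
go [-0.0001 -0.0011  0.0289] turn 0.0005 pose [ 0.5433 -0.1954  0.0459] [-3.1414e+00 -2.0000e-04  1.4735e+00] t 10.75
```

```bash
J="python3 -m jog"
$J '[[[-0.7,0,-0.001,0.015,0],[-0.7,0,-0.001,0.024,0],[-0.7,0,-0.001,0.028,0],[-0.7,0,-0.001,0.029,0],[-0.7,0,-0.001,0.029,0]]]'
$J '[[[-0.15,0,0,0,0],[-0.15,0,0,0,0],[-0.15,0,0,0,0],[-0.15,0,0,-0.01,0],[-0.15,0,0,-0.04,0]]]'
$J '[[[-0.15,0,0,-0.1,0],[-0.15,0,0,-0.1,0],[-0.15,0,0,-0.1,0],[-0.15,0,0,-0.1,0]]]'
python3 -c "
from h import *
go([.45,.03,.25],1.31)"
```

```text
time: 11.17
tool_pos: [0.5423, -0.1957, 0.0167]
tool_rot: [-3.141, -0.0, 1.473]
contact_force: [-0.2, 0.5, -0.2]
opening: 0.0239
grip_force: 20.0
time: 11.58
tool_pos: [0.5399, -0.1946, 0.0539]
tool_rot: [-3.134, -0.003, 1.473]
contact_force: [-0.3, 0.5, -0.7]
opening: 0.0385
grip_force: 0.0
time: 11.92
tool_pos: [0.5448, -0.197, 0.1629]
tool_rot: [3.131, 0.004, 1.473]
contact_force: [0.5, -0.5, -0.6]
opening: 0.0391
grip_force: 0.0
go [ 0.2163 -0.1156 -0.0891] turn 0.1629 pose [ 0.5448 -0.197   0.1629] [3.1314 0.004  1.4729] t 11.9167
```

```bash
J="python3 -m jog"
$J '[[[-0.1,0.15,-0.07,-0.037,0.164],[-0.1,0.15,-0.07,-0.037,0.164],[-0.1,0.15,-0.07,-0.037,0.164],[-0.1,0.247,-0.119,-0.037,0.164],[-0.1,0.247,-0.119,-0.037,0.164]]]'
$J '[[[-0.1,0.065,-0.06,0,0],[-0.1,0.065,-0.06,0,0],[-0.1,0.065,-0.06,0,0],[-0.1,0.065,-0.06,0,0]]]'
python3 - <<'E'
from h import *
im,cam=shot('wrist','w5.png');go([.4504,.1688,.1],1.3085)
hsv=cv2.cvtColor(im,cv2.COLOR_BGR2HSV)
green=((hsv[...,0]>60)&(hsv[...,0]<95)&(hsv[...,1]>80))
u=proj(cam,[[.4504,.1688,.0075]])[0];print(u)
m=((~green)&(hsv[...,1]<90)).astype(np.uint8);m[225:]=0;m[:,:int(u[0]-90)]=0;m[:,int(u[0]+90):]=0
m=cv2.morphologyEx(m,cv2.MORPH_OPEN,np.ones((6,6),np.uint8));c=blob(m);W=ray(cam,c[:,0],.0075)[:,:2].astype(np.float32);r=cv2.minAreaRect(W);print(np.round(r[0],4),np.round(r[1],4),np.round(cv2.boxPoints(r),3).tolist())
v=im.copy();cv2.drawContours(v,[c],-1,(0,0,255),1);t,_=shot('top','top5.png')
o=np.zeros((384,800,3),np.uint8);o[:,:512]=v;o[:346,512:]=cv2.resize(t[105:225,260:360],(288,346),interpolation=cv2.INTER_CUBIC);cv2.imwrite('pics/v5.png',o)
E
```

```text
time: 12.33
tool_pos: [0.4712, -0.0014, 0.1893]
tool_rot: [-3.142, -0.0, 1.308]
contact_force: [-0.1, 0.9, 0.2]
opening: 0.0409
grip_force: 0.0
time: 12.67
tool_pos: [0.4297, 0.0773, 0.1891]
tool_rot: [-3.141, -0.0, 1.313]
contact_force: [0.3, -0.7, -0.8]
opening: 0.0409
grip_force: 0.0
go [ 0.0947 -0.005   0.0891] turn 0.0028 pose [0.4309 0.076  0.1892] [3.1414e+00 2.0000e-04 1.3113e+00] t 12.7167
[254.03044645  71.77135652]
[0.417  0.0503] [0.0553 0.1818] [[0.32199999690055847, 0.04699999839067459], [0.49799999594688416, 0.0], [0.5120000243186951, 0.05400000140070915], [0.335999995470047, 0.10000000149011612]]
```

View pics/v5.png

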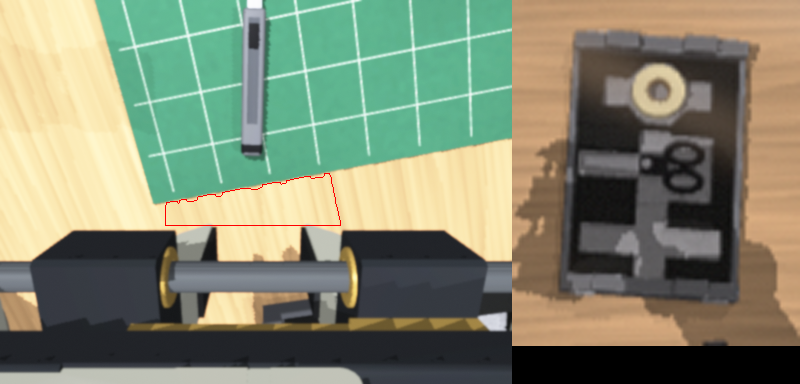

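Tape and scissors both sit in their pockets. The red contour picked the wrong blob: the cutter itself runs from its rear end (252,156) to the shank top (256,5). Casting rays on those pixels.

```bash
python3 - <<'E'
from h import *
im,cam=shot('wrist')
hsv=cv2.cvtColor(im,cv2.COLOR_BGR2HSV);g=((hsv[...,0]>60)&(hsv[...,0]<95)&(hsv[...,1]>80))
P=[]
for r in range(12,150,6):
    k=np.where(~g[r,235:275])[0]+235;P.append(((k[0]+k[-1])/2,r))
W=ray(cam,P,.0125)[:,:2];vx,vy,x0,y0=cv2.fitLine(W.astype(np.float32),cv2.DIST_HUBER,0,.01,.01).ravel()
if vy<0:vx,vy=-vx,-vy
k=np.where(~g[130:166,252])[0]+130;end=ray(cam,[(252,k[k<160].max())],.010)[0,:2]
s=(end-[x0,y0])@[vx,vy]+.075;c=np.array([x0,y0])+s*np.array([vx,vy]);print('yaw',np.arctan2(vy,vx),'end',end,'centre',c,k.min(),k.max())
go([c[0],c[1],.012],np.arctan2(vy,vx))
E
```

```text
yaw 1.2936078 end [0.4310215  0.09365267] centre [0.44871145 0.16659613] 130 154
go [ 0.0932 -0.0077  0.1771] turn 0.0146 pose [0.4319 0.0747 0.1891] [3.1412e+00 2.0000e-04 1.3083e+00] t 12.8167
```

```bash
J="python3 -m jog"
$J '[[[-0.1,0.093,-0.008,0.13,0.013],[-0.1,0.093,-0.008,0.13,0.013],[-0.1,0.093,-0.008,0.13,0.013],[-0.1,0.093,-0.008,0.13,0.013],[-0.1,0.093,-0.008,0.13,0.013]]]'
$J '[[[-0.1,0,0,0.01,0],[-0.1,0,0,0.01,0],[-0.1,0,0,0.01,0]]]'
python3 -c "
from h import *
go([.449,.167,.012],1.295)"
```

```text
time: 13.23
tool_pos: [0.4459, 0.1678, 0.0536]
tool_rot: [-3.134, 0.004, 1.295]
contact_force: [-2.7, -0.2, -0.2]
opening: 0.0414
grip_force: 0.0
time: 13.48
tool_pos: [0.4483, 0.1661, 0.0492]
tool_rot: [-3.141, 0.0, 1.294]
contact_force: [0.9, 0.8, -0.3]
opening: 0.0412
grip_force: 0.0
go [0.001  0.0005 0.0372] turn -0.001 pose [0.4483 0.1661 0.0492] [-3.1412e+00  3.0000e-04  1.2940e+00] t 13.4833
```

```bash
J="python3 -m jog"
$J '[[[-0.1,0.001,0,0.025,0],[-0.1,0.001,0,0.035,0],[-0.1,0.001,0,0.037,0],[-0.1,0.001,0,0.037,0]]]'
$J '[[[-0.8,0,0,0,0],[-0.8,0,0,0,0],[-0.8,0,0,0,0],[-0.8,0,0,0,0],[-0.8,0,0,0,0]]]' 20
$J '[[[-0.8,0,0,0,0],[-0.8,0,0,-0.02,0],[-0.8,0,0,-0.05,0],[-0.8,0,0,-0.09,0],[-0.8,0,0,-0.1,0]]]'
$J '[[[-0.8,-0.339,0.099,0,-0.03],[-0.8,-0.339,0.099,0,-0.06],[-0.8,-0.339,0.099,0,-0.09],[-0.8,-0.339,0.099,0,-0.12],[-0.8,-0.17,0.05,0,-0.178]]]'
python3 -c "
from h import *
go([.4516,-.1864,.08],1.473)"
```

```text
time: 13.82
tool_pos: [0.4478, 0.1677, 0.0122]
tool_rot: [-3.141, 0.0, 1.295]
contact_force: [1.0, 0.5, 0.7]
opening: 0.0412
grip_force: 0.0
time: 14.23
tool_pos: [0.4483, 0.1684, 0.0127]
tool_rot: [3.141, -0.001, 1.296]
contact_force: [-0.6, -1.2, 5.0]
opening: 0.02
grip_force: 20.0
time: 14.65
tool_pos: [0.4501, 0.1689, 0.1167]
tool_rot: [3.135, -0.003, 1.296]
contact_force: [1.4, 0.5, -0.9]
opening: 0.0198
grip_force: 20.0
time: 15.07
tool_pos: [0.4499, -0.0134, 0.1123]
tool_rot: [3.141, 0.001, 1.472]
contact_force: [0.4, 0.7, -0.5]
opening: 0.0198
grip_force: 20.0
go [-0.172   0.0187  0.0325] turn -0.0009 pose [ 0.4499 -0.0134  0.1123] [3.1408e+00 1.3000e-03 1.4721e+00] t 15.0667
```

```bash
J="python3 -m jog"
$J '[[[-0.8,-0.172,0.019,0.01,0],[-0.8,-0.172,0.019,0.01,0],[-0.8,-0.172,0.019,0.01,0],[-0.8,-0.172,0.019,0.02,0],[-0.8,-0.172,0.019,0.03,0]]]'
$J '[[[-0.8,0,0,0.01,0],[-0.8,0,0,0.01,0],[-0.8,0,0,0.01,0]]]'
python3 -c "
from h import *
go([.4516,-.1858,.017],1.473)"
```

```text
time: 15.48
tool_pos: [0.4532, -0.1879, 0.0826]
tool_rot: [3.137, 0.003, 1.47]
contact_force: [-0.2, -0.7, -0.0]
opening: 0.0197
grip_force: 20.0
time: 15.73
tool_pos: [0.4516, -0.1816, 0.0717]
tool_rot: [-3.14, -0.001, 1.473]
contact_force: [0.3, 0.4, 0.3]
opening: 0.0197
grip_force: 20.0
go [-0.0042  0.0005  0.0547] turn 0.0005 pose [ 0.4516 -0.1816  0.0717] [-3.1400e+00 -1.0000e-03  1.4735e+00] t 15.7333
```

```bash
J="python3 -m jog"
$J '[[[-0.8,-0.004,0,0.02,0],[-0.8,-0.004,0,0.03,0],[-0.8,-0.004,0,0.03,0],[-0.8,-0.004,0,0.03,0]]]'
python3 -c "
from h import *
go([.4516,-.1858,.017],1.473);im,_=shot('wrist','w6.png')"
```

```text
time: 16.07
tool_pos: [0.4516, -0.1852, 0.0422]
tool_rot: [-3.141, -0.001, 1.475]
contact_force: [-0.2, 0.6, -0.5]
opening: 0.0197
grip_force: 20.0
go [-0.0006  0.0001  0.0252] turn 0.0016 pose [ 0.4516 -0.1852  0.0422] [-3.1406e+00 -6.0000e-04  1.4746e+00] t 16.0667
```

View pics/w6.png

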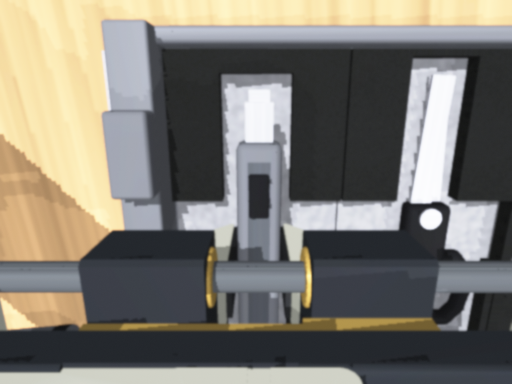

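The cutter is centred in its slot, with the nose at (259,90). The scissors lie in their slot on the right. Lowering and releasing.

```bash
J="python3 -m jog"
$J '[[[-0.8,0,0,0.015,0],[-0.8,0,0,0.022,0],[-0.8,0,0,0.025,0],[-0.8,0,0,0.025,0],[-0.8,0,0,0.025,0]]]'
$J '[[[-0.17,0,0,0,0],[-0.17,0,0,0,0],[-0.17,0,0,0,0],[-0.17,0,0,-0.01,0],[-0.17,0,0,-0.04,0]]]'
$J '[[[-0.17,0,0,-0.1,0],[-0.17,0,0,-0.1,0],[-0.17,0,0,-0.1,0],[-0.17,0,0,-0.1,0]]]'
python3 -c "
from h import *
go([.53,.19,.33],np.pi)"
```

```text
time: 16.53
tool_pos: [0.452, -0.1859, 0.0175]
tool_rot: [3.141, 0.0, 1.474]
contact_force: [0.0, 0.0, 0.0]
opening: 0.0198
grip_force: 20.0
time: 16.95
tool_pos: [0.4496, -0.1847, 0.0551]
tool_rot: [-3.135, -0.003, 1.474]
contact_force: [-0.2, -0.3, 0.4]
opening: 0.0377
grip_force: 0.0
time: 17.28
tool_pos: [0.454, -0.1872, 0.1625]
tool_rot: [3.133, 0.004, 1.474]
contact_force: [1.5, -0.3, 0.5]
opening: 0.0384
grip_force: 0.0
go [ 0.3821  0.0407 -0.1687] turn -1.6677 pose [ 0.454  -0.1872  0.1625] [3.1326 0.0042 1.4739] t 17.2833
```

```bash
J="python3 -m jog"
$J '[[[0.2,0.202,0.01,-0.08,0.12],[0.2,0.202,0.01,-0.08,0.24],[0.2,0.202,0.01,-0.08,0.36],[0.2,0.202,0.01,-0.08,0.48],[0.2,0.202,0.01,-0.08,0.6]]]'
$J '[[[0.3,0.173,-0.105,-0.01,0.12],[0.3,0.173,-0.105,-0.01,0.24],[0.3,0.173,-0.105,-0.01,0.36],[0.3,0.173,-0.105,-0.01,0.48],[0.3,0.173,-0.105,-0.01,0.6]]]'
$J '[[[0.3,0.039,-0.079,0,0.226],[0.3,0.039,-0.079,0,0.226],[0.3,0.039,-0.079,0,0.226],[0.3,0.039,-0.079,0,0.226],[0.3,0.039,-0.079,0,0.226]]]'
python3 - <<'E'
from h import *
im,cam=shot('wrist','w7.png');np.savez('cam7.npz',im=im,K=cam[0],A=cam[1],p=cam[2]);go([.5395,.3185,.012],.048)
t,_=shot('top','top7.png');o=np.zeros((384,800,3),np.uint8);o[:,:512]=im;o[:346,512:]=cv2.resize(t[105:225,260:360],(288,346),interpolation=cv2.INTER_CUBIC);cv2.imwrite('pics/v7.png',o)
E
```

```text
time: 17.7
tool_pos: [0.4769, -0.0118, 0.2263]
tool_rot: [-3.14, 0.0, 0.91]
contact_force: [0.7, -0.2, 0.6]
opening: 0.0551
grip_force: 0.0
time: 18.12
tool_pos: [0.4972, 0.1703, 0.2348]
tool_rot: [-3.141, 0.001, 0.364]
contact_force: [0.5, -0.3, -0.4]
opening: 0.0595
grip_force: 0.0
time: 18.53
tool_pos: [0.5051, 0.256, 0.2344]
tool_rot: [3.141, 0.002, 0.146]
contact_force: [0.2, 0.1, -0.6]
opening: 0.0596
grip_force: 0.0
go [ 0.0433 -0.0579  0.2225] turn 0.0967 pose [0.5053 0.2552 0.2347] [3.1407e+00 1.4000e-03 1.4470e-01] t 18.5833
```

View pics/v7.png

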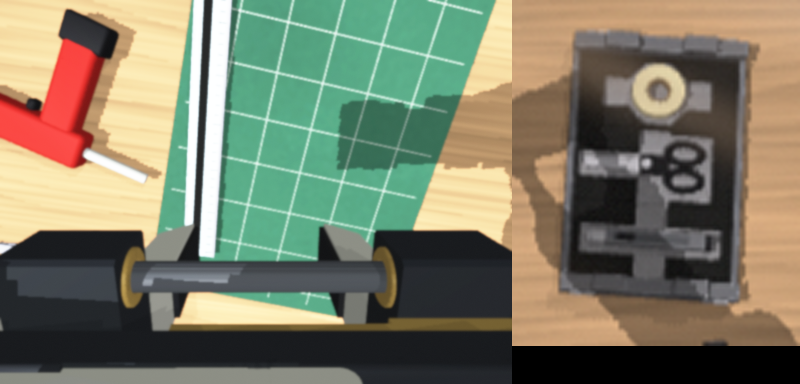

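All three tools are packed. The straightedge runs from (207,257), its near end, up to (213,0). Measuring its edges.

```bash
python3 - <<'E'
from h import *
d=np.load('cam7.npz');im=d['im'];cam=(d['K'],d['A'],d['p'])
hsv=cv2.cvtColor(im,cv2.COLOR_BGR2HSV);g=((hsv[...,0]>60)&(hsv[...,0]<95)&(hsv[...,1]>70))
C=[]
for r in range(90,215,15):
    k=np.where(~g[r,178:232])[0]+178
    # keep longest run around 205
    a=205
    while a>178 and not g[r,a-1]:a-=1
    b=205
    while b<235 and not g[r,b+1]:b+=1
    w=ray(cam,[(a-.5,r),(b+.5,r)],.010)[:,:2];C.append(w.mean(0));print(r,a,b,np.round(w,4).tolist(),round(np.linalg.norm(w[0]-w[1]),4))
C=np.array(C,np.float32);vx,vy,x0,y0=cv2.fitLine(C,cv2.DIST_HUBER,0,.01,.01).ravel();print('yaw',np.arctan2(vy,vx),x0,y0)
print('near end',ray(cam,[(207,257)],.01))
E
```

```text
90 189 226 [[0.5717, 0.3402], [0.5775, 0.3006]] 0.04
105 189 225 [[0.5564, 0.3388], [0.5622, 0.2998]] 0.0394
120 188 224 [[0.5406, 0.3384], [0.5464, 0.299]] 0.0399
135 188 223 [[0.5246, 0.337], [0.5303, 0.2981]] 0.0393
150 187 222 [[0.508, 0.3365], [0.5138, 0.2972]] 0.0397
165 186 221 [[0.491, 0.3361], [0.4969, 0.2964]] 0.0402
180 186 220 [[0.4738, 0.3346], [0.4796, 0.2954]] 0.0396
195 185 219 [[0.456, 0.3341], [0.4619, 0.2945]] 0.0401
210 185 217 [[0.438, 0.3325], [0.4435, 0.2947]] 0.0382
yaw 0.05031888 0.5095725 0.31688723
near end [[0.38228983 0.30039301 0.01      ]]
```

```bash
J="python3 -m jog"
$J '[[[0.3,0.042,-0.058,0.14,0.095],[0.3,0.042,-0.058,0.14,0.095],[0.3,0.042,-0.058,0.14,0.095],[0.3,0.042,-0.058,0.14,0.095],[0.3,0.042,-0.058,0.14,0.095]]]'
$J '[[[0.3,0,0,0.04,0],[0.3,0,0,0.04,0],[0.3,0,0,0.04,0],[0.3,0,0,0.04,0]]]'
python3 -c "
from h import *
go([.5387,.3183,.012],.05)"
```

```text
time: 19.05
tool_pos: [0.5367, 0.3182, 0.0883]
tool_rot: [3.138, 0.01, 0.048]
contact_force: [-1.9, -1.3, -0.2]
opening: 0.0596
grip_force: 0.0
time: 19.38
tool_pos: [0.5402, 0.3191, 0.0578]
tool_rot: [-3.141, -0.003, 0.047]
contact_force: [0.4, 0.7, 0.3]
opening: 0.06
grip_force: 0.0
go [-0.0016  0.0008  0.0458] turn -0.0027 pose [0.5402 0.3191 0.0578] [-3.1407e+00 -2.5000e-03  4.7300e-02] t 19.3833
```

```bash
J="python3 -m jog"
$J '[[[0.3,-0.0015,0.001,0.03,0],[0.3,-0.0015,0.001,0.043,0],[0.3,-0.0015,0.001,0.046,0],[0.3,-0.0015,0.001,0.046,0]]]'
$J '[[[-0.5,0,0,0,0],[-0.5,0,0,0,0],[-0.5,0,0,0,0],[-0.5,0,0,0,0],[-0.5,0,0,0,0]]]' 35
$J '[[[-0.5,0,0,0,0],[-0.5,0,0,-0.02,0],[-0.5,0,0,-0.05,0],[-0.5,0,0,-0.08,0],[-0.5,0,0,-0.1,0]]]'
$J '[[[-0.5,0,0,-0.02,0],[-0.5,0,0,-0.02,0]]]'
python3 -c "
from h import *
go([.5422,-.1953,.1],-.098)"
```

```text
time: 19.72
tool_pos: [0.5382, 0.3185, 0.0114]
tool_rot: [-3.141, -0.001, 0.048]
contact_force: [0.7, 0.4, 0.6]
opening: 0.0597
grip_force: 0.0
time: 20.13
tool_pos: [0.5388, 0.3188, 0.0113]
tool_rot: [-3.141, -0.003, 0.049]
contact_force: [0.4, -1.3, 6.8]
opening: 0.0356
grip_force: 36.3
time: 20.55
tool_pos: [0.5384, 0.3191, 0.1126]
tool_rot: [-3.14, -0.003, 0.048]
contact_force: [0.6, -0.1, -0.7]
opening: 0.0356
grip_force: 35.0
time: 20.72
tool_pos: [0.5397, 0.3197, 0.1344]
tool_rot: [-3.138, -0.008, 0.048]
contact_force: [0.6, 0.0, 0.5]
opening: 0.0355
grip_force: 35.0
go [-0.0227  0.5146  0.0326] turn 0.1465 pose [0.5397 0.3197 0.1344] [-3.1384 -0.008   0.0485] t 20.7167
```

```bash
J="python3 -m jog"
$J '[[[-0.5,-0.008,0.035,0,0.04],[-0.5,-0.008,0.07,0,0.08],[-0.5,-0.008,0.105,0,0.12],[-0.5,-0.008,0.14,0,0.147],[-0.5,-0.008,0.17,0,0.147]]]'
$J '[[[-0.5,0.004,0.035,0,0],[-0.5,0.008,0.07,0,0],[-0.5,0.012,0.105,0,0],[-0.5,0.016,0.14,0,0],[-0.5,0.018,0.172,0,0]]]'
$J '[[[-0.5,0.004,0.035,0,0],[-0.5,0.008,0.07,0,0],[-0.5,0.012,0.105,0,0],[-0.5,0.016,0.14,0,0],[-0.5,0.018,0.172,0,0]]]'
$J '[[[-0.5,0,0,0.04,0],[-0.5,0,0,0.04,0],[-0.5,0,0,0.04,0]]]'
python3 - <<'E'
from h import *
im,cam=shot('wrist','w8.png');go([.5422,-.1953,.04],-.098)
np.savez('cam8.npz',im=im,K=cam[0],A=cam[1],p=cam[2])
E
```

```text
time: 21.13
tool_pos: [0.537, 0.1464, 0.1283]
tool_rot: [3.141, 0.001, -0.1]
contact_force: [0.8, 0.3, -0.6]
opening: 0.0357
grip_force: 35.0
time: 21.55
tool_pos: [0.5382, -0.0264, 0.1284]
tool_rot: [-3.142, 0.001, -0.099]
contact_force: [-0.5, 0.6, -2.6]
opening: 0.0353
grip_force: 35.0
time: 21.97
tool_pos: [0.5392, -0.1993, 0.1283]
tool_rot: [-3.141, 0.001, -0.099]
contact_force: [-0.3, 0.1, -1.4]
opening: 0.0357
grip_force: 35.0
time: 22.22
tool_pos: [0.5377, -0.1966, 0.0868]
tool_rot: [-3.139, 0.006, -0.1]
contact_force: [0.3, -0.2, -0.6]
opening: 0.0355
grip_force: 35.0
go [ 0.0031 -0.0016  0.0485] turn -0.0004 pose [ 0.5391 -0.1966  0.0885] [-3.1403e+00  2.5000e-03 -9.8400e-02] t 22.2667
```

View pics/w8.png

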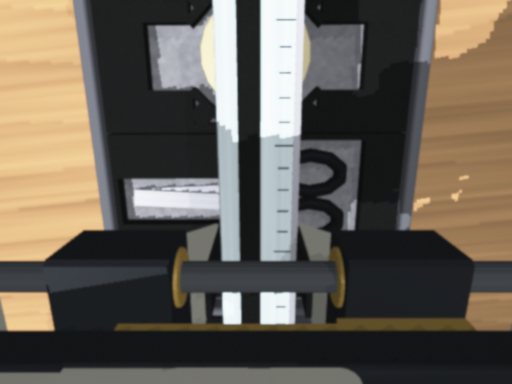

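The bar hangs along the case with its graduations up, centred between the case sides (82 and 432 at the top row, bar 214-302). Lowering in two steps.

```bash
J="python3 -m jog"
$J '[[[-0.5,0.003,-0.0015,0.015,0],[-0.5,0.003,-0.0015,0.025,0],[-0.5,0.003,-0.0015,0.03,0],[-0.5,0.003,-0.0015,0.03,0],[-0.5,0.003,-0.0015,0.03,0]]]'
python3 - <<'E'
from h import *
go([.5422,-.1953,.041],-.098)
t,cam=shot('top','top8.png')
v=cv2.resize(t[105:220,265:355],(600,766),interpolation=cv2.INTER_CUBIC)
v=cv2.resize(np.rot90(t[105:220,265:355]),(800,600),interpolation=cv2.INTER_CUBIC);cv2.imwrite('pics/v8.png',v)
E
```

```text
time: 22.68
tool_pos: [0.543, -0.1957, 0.0596]
tool_rot: [-3.142, -0.0, -0.098]
contact_force: [0.0, -0.3, -1.6]
opening: 0.0357
grip_force: 35.0
go [-0.0009 -0.0004  0.0186] turn 0.0002 pose [ 0.543  -0.1957  0.0596] [-3.1416e+00 -1.0000e-04 -9.7800e-02] t 22.6833
```

View pics/v8.png

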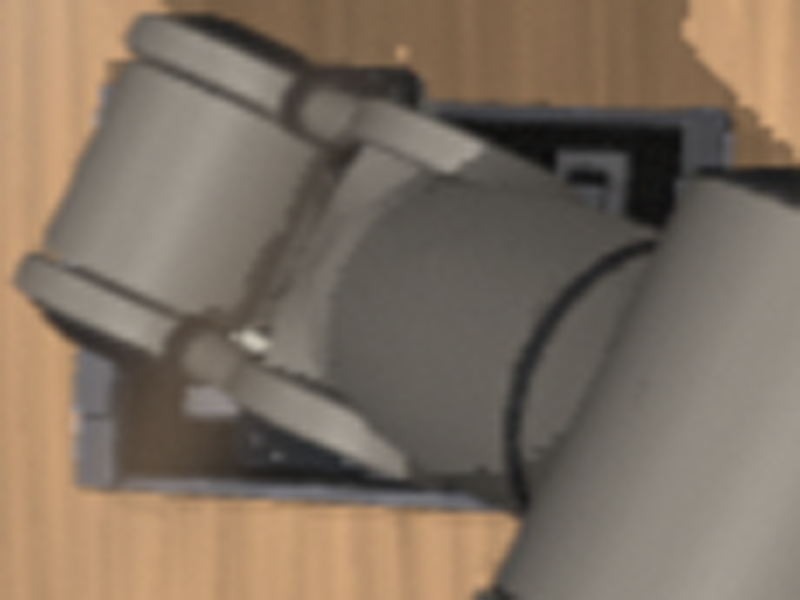

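The arm hides the case in the top view, so this one tells me nothing. I'll lower on the estimate and check from the wrist camera after releasing.

```bash
J="python3 -m jog"
$J '[[[-0.5,-0.001,0,0.01,0],[-0.5,-0.001,0,0.015,0],[-0.5,-0.001,0,0.018,0],[-0.5,-0.001,0,0.019,0],[-0.5,-0.001,0,0.019,0]]]'
$J '[[[-0.5,0,0,0,0],[-0.5,0,0,0,0]]]'
```

```text
time: 23.15
tool_pos: [0.5415, -0.1959, 0.0403]
tool_rot: [-3.141, 0.001, -0.099]
contact_force: [-2.6, 1.0, 2.9]
opening: 0.0355
grip_force: 35.0
time: 23.32
tool_pos: [0.5417, -0.196, 0.0403]
tool_rot: [-3.141, 0.0, -0.099]
contact_force: [-2.2, 0.6, 3.5]
opening: 0.0356
grip_force: 35.0
```

```bash
J="python3 -m jog"
$J '[[[0.1,0,0,0,0],[0.1,0,0,0,0],[0.1,0,0,0,0],[0.1,0,0,-0.02,0],[0.1,0,0,-0.06,0]]]'
$J '[[[0.1,-0.07,0,-0.15,0],[0.1,-0.07,0,-0.15,0],[0.1,-0.07,0,-0.15,0],[0.1,-0.07,0,-0.15,0],[0.1,-0.07,0,-0.15,0]]]'
$J '[[[0.1,-0.07,0,-0.15,0],[0.1,-0.07,0,-0.15,0],[0.1,-0.07,0,-0.15,0],[0.1,-0.07,0,-0.15,0],[0.1,-0.07,0,-0.15,0]]]'
python3 - <<'E'
from h import *
im,cam=shot('wrist','w9.png');s=robot.observe();print(s['tool_pos'],s['tool_rot'],s['time'])
np.savez('cam9.npz',im=im,K=cam[0],A=cam[1],p=cam[2])
u=np.array([np.cos(-.098),np.sin(-.098)]);n=np.array([-u[1],u[0]]);c=np.array([.5422,-.1953])
for q in (-.156,.156):
  for z in(.042,.043):print(q,z,proj(cam,[[*(c+q*u+.0*n),z]]).round(1).tolist())
g=cv2.cvtColor(im,cv2.COLOR_BGR2GRAY)
# profiles along the bar white stripe near each end, and across the bar
def prof(q0,q1,off,z,N):
    q=np.linspace(q0,q1,N);P=[[*(c+a*u+off*n),z] for a in q];p=proj(cam,P).astype(np.float32)
    return q,cv2.remap(g,p[:,0].reshape(1,-1),p[:,1].reshape(1,-1),cv2.INTER_LINEAR).ravel()
for a,b in((-.172,-.140),(.140,.172)):
  for off in(-.012,.014):
    q,v=prof(a,b,off,.042,17);print(off,*[f'{x*1e3:.0f}:{y}' for x,y in zip(q,v)])
for q0 in (-.12,0,.12):
    o=np.linspace(-.04,.04,41);P=[[*(c+q0*u+a*n),.042] for a in o];p=proj(cam,P).astype(np.float32);v=cv2.remap(g,p[:,0].reshape(1,-1),p[:,1].reshape(1,-1),cv2.INTER_LINEAR).ravel();print(q0,*[f'{x*1e3:.0f}:{y}' for x,y in zip(o,v)])
E
```

```text
time: 23.73
tool_pos: [0.5392, -0.1947, 0.0962]
tool_rot: [-3.138, 0.009, -0.099]
contact_force: [1.1, 0.9, -0.5]
opening: 0.0507
grip_force: 0.0
time: 24.15
tool_pos: [0.4728, -0.1903, 0.2577]
tool_rot: [3.136, -0.011, -0.099]
contact_force: [1.0, -0.6, 0.4]
opening: 0.05
grip_force: 0.0
time: 24.57
tool_pos: [0.4023, -0.183, 0.4076]
tool_rot: [3.135, -0.012, -0.099]
contact_force: [1.7, -0.9, 0.3]
opening: 0.0506
grip_force: 0.0
[ 0.40280558 -0.18292198  0.40407052] [ 3.13713028 -0.00819416 -0.09934791] 24.6167
-0.156 0.042 [[256.0, 158.5]]
-0.156 0.043 [[256.0, 158.6]]
0.156 0.042 [[255.4, -80.0]]
0.156 0.043 [[255.4, -80.4]]
-0.012 -172:230 -170:228 -168:227 -166:227 -164:224 -162:220 -160:216 -158:208 -156:214 -154:245 -152:253 -150:252 -148:251 -146:254 -144:254 -142:254 -140:253
0.014 -172:227 -170:224 -168:222 -166:219 -164:216 -162:220 -160:226 -158:220 -156:222 -154:246 -152:254 -150:255 -148:255 -146:255 -144:255 -142:255 -140:255
-0.012 140:0 142:0 144:0 146:0 148:0 150:0 152:0 154:0 156:0 158:0 160:0 162:0 164:0 166:0 168:0 170:0 172:0
0.014 140:0 142:0 144:0 146:0 148:0
[... 160 characters left out ...]
:216 -16:249 -14:253 -12:254 -10:253 -8:254 -6:255 -4:254 -2:242 0:154 2:65 4:43 6:66 8:179 10:247 12:255 14:255 16:253 18:221 20:95 22:43 24:38 26:38 28:40 30:42 32:41 34:41 36:41 38:42 40:42
0 -40:51 -38:40 -36:37 -34:36 -32:34 -30:30 -28:30 -26:36 -24:42 -22:53 -20:101 -18:207 -16:249 -14:253 -12:253 -10:253 -8:254 -6:255 -4:255 -2:251 0:173 2:66 4:43 6:70 8:190 10:252 12:255 14:255 16:254 18:249 20:237 22:237 24:243 26:244 28:244 30:244 32:246 34:247 36:246 38:246 40:248
0.12 -40:0 -38:0 -36:0 -34:0 -32:0 -30:0 -28:0 -26:0 -24:0 -22:0 -20:0 -18:0 -16:0 -14:0 -12:0 -10:0 -8:0 -6:0 -4:0 -2:0 0:0 2:0 4:0 6:0 8:0 10:0 12:0 14:0 16:0 18:0 20:0 22:0 24:0 26:0 28:0 30:0 32:0 34:0 36:0 38:0 40:0
```

```bash
python3 - <<'E'
from h import *
d=np.load('cam9.npz');im=d['im'];cam=(d['K'],d['A'],d['p'])
u=np.array([np.cos(-.098),np.sin(-.098)]);n=np.array([-u[1],u[0]]);c=np.array([.5422,-.1953])
L=cv2.cvtColor(im,cv2.COLOR_BGR2LAB)
def pr(P,ch):
    p=proj(cam,P).astype(np.float32);return cv2.remap(L[...,ch],p[:,0].reshape(1,-1),p[:,1].reshape(1,-1),cv2.INTER_LINEAR).ravel()
q=np.arange(-.172,-.126,.002)
for off in(-.06,-.045,.045,.06):
  for ch in(0,2):print(off,ch,*[f'{x*1e3:.0f}:{y}' for x,y in zip(q,pr([[*(c+a*u+off*n),.043] for a in q],ch))])
o=np.arange(-.044,.046,.002)
print('notch',*[f'{x*1e3:.0f}:{y}' for x,y in zip(o,pr([[*(c-.145*u+a*n),.043] for a in o],0))])
o=np.r_[np.arange(-.112,-.09,.002),np.arange(.09,.114,.002)]
print('sides',*[f'{x*1e3:.0f}:{y}' for x,y in zip(o,pr([[*(c-.02*u+a*n),.020] for a in o],2))])
E
```

```text
-0.06 0 -172:242 -170:238 -168:234 -166:232 -164:232 -162:232 -160:228 -158:206 -156:183 -154:177 -152:177 -150:177 -148:177 -146:177 -144:177 -142:174 -140:154 -138:108 -136:73 -134:55 -132:39 -130:36 -128:41
-0.06 2 -172:154 -170:156 -168:157 -166:158 -164:158 -162:158 -160:155 -158:143 -156:128 -154:122 -152:121 -150:121 -148:122 -146:122 -144:122 -142:122 -140:122 -138:123 -136:125 -134:125 -132:127 -130:127 -128:127
-0.045 0 -172:237 -170:235 -168:233 -166:232 -164:232 -162:232 -160:227 -158:205 -156:184 -154:179 -152:178 -150:178 -148:177 -146:176 -144:178 -142:175 -140:153 -138:106 -136:73 -134:56 -132:42 -130:41 -128:43
-0.045 2 -172:156 -170:156 -168:158 -166:158 -164:158 -162:158 -160:155 -158:143 -156:127 -154:123 -152:122 -150:121 -148:121 -146:122 -144:122 -142:122 -140:123 -138:123 -136:124 -134:125 -132:127 -130:128 -128:128
0.045 0 -172:223 -170:222 -168:224 -166:227 -164:228 -162:229 -160:223 -158:204 -156:185 -154:181 -152:181 -150:181 -148:181 -146:181 -144:181 -142:176 -140:151 -138:105 -136:74 -134:54 -132:37 -130:37 -128:41
0.045 2 -172:160 -170:159 -168:159 -16
[... 438 characters left out ...]
-162:159 -160:154 -158:136 -156:124 -154:121 -152:122 -150:122 -148:122 -146:122 -144:121 -142:121 -140:122 -138:123 -136:124 -134:126 -132:127 -130:128 -128:127
notch -44:178 -42:178 -40:178 -38:178 -36:178 -34:178 -32:179 -30:175 -28:162 -26:156 -24:150 -22:130 -20:158 -18:229 -16:250 -14:254 -12:254 -10:254 -8:254 -6:255 -4:255 -2:244 0:168 2:71 4:46 6:78 8:201 10:251 12:255 14:255 16:253 18:241 20:181 22:133 24:114 26:116 28:144 30:171 32:178 34:179 36:180 38:180 40:180 42:181 44:181
sides -112:160 -110:159 -108:156 -106:150 -104:135 -102:124 -100:122 -98:122 -96:123 -94:126 -92:128 -90:128 90:128 92:128 94:127 96:125 98:123 100:122 102:123 104:132 106:151 108:157 110:156 112:156 114:156
```

The case block's outer edge is at -158 mm, the bar's end at -155 mm (ideal -156). The notch is at ±28 mm and the bar at ±19 mm, so it's centred and aligned. One last check with the arm out of the way.

```bash
J="python3 -m jog"
$J '[[[0.1,0,-0.2,0,0],[0.1,0,-0.2,0,0],[0.1,0,-0.2,0,0],[0.1,0,-0.2,0,0],[0.1,0,-0.2,0,0]]]'
$J '[[[0.1,0,-0.12,0,0],[0.1,0,-0.12,0,0],[0.1,0,-0.12,0,0],[0.1,0,-0.12,0,0],[0.1,0,-0.12,0,0]]]'
python3 - <<'E'
from h import *
t,_=shot('top','top9.png');w=cv2.imread('pics/w9.png')
s,_=shot('scene','scene9.png')
o=np.zeros((600,800,3),np.uint8);o[:345,:270]=cv2.resize(t[105:220,265:355],(270,345),interpolation=cv2.INTER_CUBIC)
o[:384,280:792]=s;o[390:590,:267]=cv2.resize(w,(267,200));o[390:590,280:547]=cv2.resize(t,(267,200));o[390:590,550:790]=cv2.resize(w[:200,170:350],(240,200),interpolation=cv2.INTER_CUBIC)
cv2.imwrite('pics/v9.png',o)
E
```

```text
time: 25.03
tool_pos: [0.4222, 0.0194, 0.3988]
tool_rot: [-3.141, 0.002, -0.098]
contact_force: [1.0, -0.1, 0.5]
opening: 0.0503
grip_force: 0.0
time: 25.45
tool_pos: [0.434, 0.1381, 0.3983]
tool_rot: [3.141, 0.003, -0.094]
contact_force: [-0.9, -0.6, -0.4]
opening: 0.0509
grip_force: 0.0
```

View pics/v9.png

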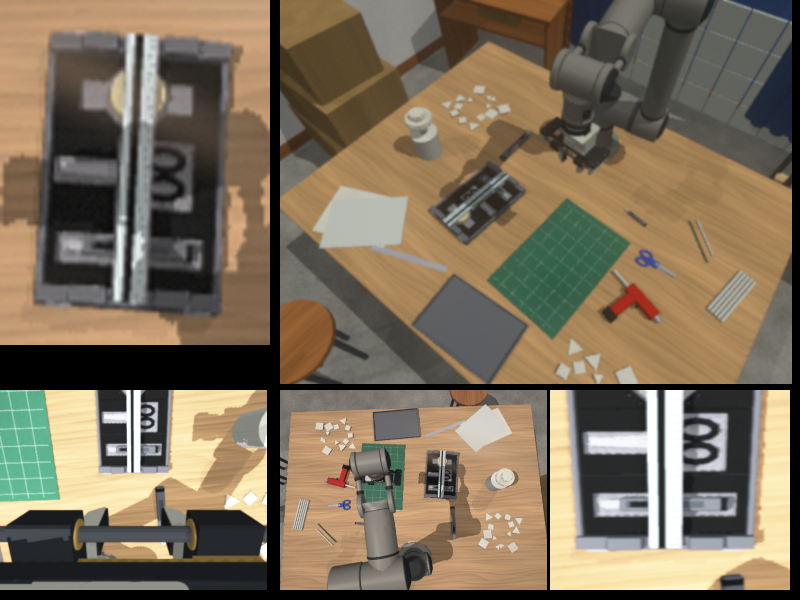

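The bar lies in both notches (top-left crop, ends at (130,40) and (128,300)). The three tools lie in their pockets under it, and the gun and tower haven't moved. Handing in.

```bash
python3 -c "
from cell import robot
print(robot.hand_in())"
```

```text
the job is handed in; nothing more can be done
None
```

The job is handed in at about 25 s: the tape, cutter and scissors are in their pockets, the straightedge is laid last, graduations up, in both notches and centred to about 1 mm, and the glue gun and card tower were not touched.

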